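# Turn the dose tray's cover leaf onto the filled side

### The job

The blue two-compartment dose tray has one stiff-hinged white cover leaf on its middle spine, standing ajar above the empty compartment. With the fingertips or the outside of the fingers, push the leaf up and over the spine without slamming it, and press it down until it lies flat over the filled compartment. Do not pinch the leaf between the fingers, do not lift, tip or shove the tray away, and leave the jar, cup and carton alone.

Things in the scene. Friction and masses are not known exactly. Their poses are not given: they have to be found in the camera images.
- tray: Loose blue plastic dose tray, 0.9 kg, standing on the table: 160 mm along its x, 224 mm along its y, rim 32 mm high, walls 4 mm, two open compartments side by side along y. Origin: centre of its underside; z up. The spine with the hinge runs along its x axis through the middle. The compartment on its -y side is empty, the one on its +y side holds six low clear cups with tablets (all below the rim). Its yaw on the table varies widely.
- spine (a point): Centre of the hinge axis on the tray's spine, 35 mm above the tray's underside; axes as the tray's (x along the hinge).
- cover_edge (a point): Middle of the cover leaf's free edge, 104 mm from the hinge axis. The leaf is a rigid white plastic plate, 150 mm wide along the spine, 104 mm from hinge axis to free edge, 5 mm thick (this point is at mid thickness), 60 g. Axes fixed to the leaf: x along the hinge, y from the free edge towards the hinge, z normal to the plate (up when the leaf lies at joint 0, down when it lies at pi).
- cover (a joint): Angle of the cover leaf about the spine, rad: 0 = flat on the rim over the empty (-y) compartment, pi/2 = upright, pi (3.14) = flat on the rim over the filled (+y) compartment; stops at 0 and pi. It starts ajar, about 0.55 to 1.0. The hinge is stiff (about 0.07 N m of friction, less than 1 N at the free edge) so the leaf stays at any angle where it is left and does not fall by itself.
- jar: Bystander: white closed jar, 48 mm across, 62 mm high, loose, standing off one short end of the tray. Origin: centre of its underside.
- cup: Bystander: small empty clear cup, 44 mm across, 45 mm high, loose, off a short end of the tray. Origin: centre of its underside.
- carton: Bystander: small cardboard carton 32 x 55 x 40 mm high, loose, off a short end of the tray. Origin: centre of its underside.

How it is judged:
By the outcome, as a careful person would: the job done as asked, in the order asked, and still so for the second after the job is handed in, with the robot touching nothing.
It also fails if it takes over 42 s, if anything falls off the work surface, if the arm or the gripper's body presses on something with over 40 N, if the wrist force passes 120 N, or if a joint passes its speed limit or range.

### The arm

A 6-joint arm with a two-finger parallel gripper is mounted at the origin on the work surface. World frame = base frame: x ahead of the robot, y to its left, z up, the work surface at z = 0. Lengths are in m, angles in rad, forces in N, time in s.
With the tool pointing down it reaches from about 0.275 to 0.825 m from the base axis. Payload 4.9 kg.
Tool frame: the origin (TCP) lies at the very end of the fingers, on their centre line; the grasp point (between the pads) lies 19 mm behind it; x points along the fingers, y is the direction in which the jaws open and shut, and the axes are right-handed (so a half turn about x gives the same grasp; the last joint's range is limited). The gripper opens to 85 mm and grips with 20 to 120 N. Pads are 22 mm wide; open, the fingers measure 114 mm over their backs; the gripper's body (76 mm by 85 mm) begins 54 mm behind the grasp point. The pads swing forward as they close: fully open they stand 13 mm farther back than shut.
Start: joints at [1.052, 0.326, -0.193, 1.052, 0, 1.437], TCP at [0.206, 0.51, 0.231] pointing down, gripper open.
Joint ranges: [-2.65, 2.65], [-0.97, 1.79], [-1.3, 1.35], [-1.93, 2.1], [-1.47, 1.37], [-3.14, 3.14]. Speed limits (rad/s): [2.57, 2.57, 3.14, 3.14, 3.14, 3.14].

### API

Orientations are given as a unit quaternion [w, x, y, z].
In Python, from rig import * gives the robot as it stands.
- The arm moves only by the tool carry_out, never from a script. Its argument "increments" is a list of rows, each an object of numbers: "dx", "dy", "dz": the shift along the world's x, y, z in m; "ax", "ay", "az": the turn, a rotation vector about the world's x, y, z in degrees; "fingers": the opening, from -1 (shut) to 1 (fully open). In form: [{"dx": .., "dy": .., "dz": .., "ax": .., "ay": .., "az": .., "fingers": ..}, ...]. A call has 1 to 10 rows; each row is the pose to reach, as a shift and turn from the pose measured when the call began; what a row does not reach only later rows make up. A row lasts 1/8 s, in which the tool goes at most 62.5 mm and 10.7 degrees, less where a joint would pass 70% of its speed; a pose out of reach is approached as far as the arm can. A call with a gripper value outside its range is refused whole. The fingers move at their own pace and stop on an object; "newtons" is the grip in N (left out, the last holds). Time passes only in rows, so rows that repeat a pose let the fingers close. It gives the time, the measured TCP pose, the force and the opening at its end, in the units of the state.
- sense(): the state, without advancing time (a new reading comes with each control period).
- grab_frame(name): name is "side" or "top"; returns a dict with "image" (400x640x3 uint8, red, green, blue), "range_z" (400x640 float32, m along the optical axis (not along the pixel's ray), 0 where there is no reading), "fx", "fy", "cx", "cy" (pixels), "k1" (the pictures are not rectified: a ray, as slopes to the right and down, at radius r is drawn at 1 + k1 r^2 times it, then the intrinsics apply), "R" (3x3) and "t" (3): a world point X has camera coordinates R X + t. Camera axes: x right, y down, z forward; pixel columns grow to the right and rows downward; lengths in m; the calibration is good to about 2 mm. A picture is of the moment at which its call begins.
- sign_off(): hands the job in, once; it reports no verdict.
Trained networks look in the newest picture that a camera, given by its name, has taken for a name from the list of things; names that differ only in an ending like _2 or _b are one class to them, and where a whole thing is asked for, a point or a joint stands for the part that bears it (a point fixed in the world has none). Each returns a list of dicts, best first, with "score" (0 to 1); they miss things now and then, are a little off and sometimes report something else, mostly with a low value. They report only what shows in the picture. A call takes as long as a camera call.
- boxes_of(camera, query): "position" ([x, y, z] in m, in world coordinates, good to about 4 mm: the middle of the surface that is visible of it).
- trace(camera, query): "region" (400x640 bool, what is visible of it).
- place_of(camera, query): "position" ([x, y, z] in m, in world coordinates, good to about 4 mm: a listed point, or the origin of a listed thing).
The state is a dict: "t": time; "joint_positions": joint angles; "qvel": joint speeds; "tau": joint torques, N m; "ee_pos": TCP position; "tcp_rot": TCP orientation; "force": force on the tool from outside, world axes, zero at the start; "moment": the same for the moment, N m; "opening": opening from 0.0 (shut) to 1.0 (fully open).
Only numpy, scipy, OpenCV 4.12 (cv2) and the standard library are available. Lean on these libraries where they do the work, as an engineer would, in place of code of your own. Each camera call takes 0.05 s, during which the arm holds its last target.

## Working session

There is one attempt and no reset: what is moved stays moved. The work goes in short steps, Python scripts to look and compute and a tool call to move; the robot and the scene stay as the last step left them, time stands still between calls to the robot, and variables do not carry over. Pictures are saved under pics/ and viewed, and the job is handed in when it is done.

Besides the shell and the picture viewer there is one more tool, called after "Emit:" as a command line: name --argument value ..., lists and objects as JSON in quotes. carry_out: Moves the arm, as the interface text tells. Its arguments: {"type":"object","properties":{"increments":{"type":"array","items":{"type":"object","properties":{"dx":{"type":"number"},"dy":{"type":"number"},"dz":{"type":"number"},"ax":{"type":"number"},"ay":{"type":"number"},"az":{"type":"number"},"fingers":{"type":"number"}}}},"newtons":{"type":"number"}},"required":["increments"]}

```bash
ls; mkdir -p pics
python3 - <<'E'
from rig import *
import cv2,numpy as np
s=sense();print({k:np.round(v,3).tolist() for k,v in s.items()})
for c in("top","side"):
    f=grab_frame(c);cv2.imwrite(f"pics/{c}0.png",f["image"][:,:,::-1])
    for q in("tray","spine","cover_edge","jar","cup","carton"):
        print(c,q,[(np.round(d["position"],3).tolist(),round(d["score"],2)) for d in place_of(c,q)][:2])
E
```

```text
pics
{'t': 0.0, 'joint_positions': [1.052, 0.327, -0.194, 1.052, 0.0, 1.437], 'qvel': [0.0, -0.001, 0.002, -0.0, 0.0, 0.002], 'tau': [-0.001, -44.339, 26.244, 0.016, -0.0, 0.0], 'ee_pos': [0.206, 0.509, 0.23], 'tcp_rot': [0.694, 0.135, 0.694, -0.136], 'force': [0.064, 0.739, 0.235], 'moment': [0.0, 0.009, -0.027], 'opening': 0.998}
top tray [([0.588, -0.094, -0.001], 0.95), ([0.69, -0.221, 0.0], 0.21)]
top spine [([0.588, -0.095, 0.037], 0.97)]
top cover_edge [([0.552, -0.172, 0.092], 0.82)]
top jar [([0.689, -0.219, 0.0], 0.94)]
top cup [([0.436, -0.029, 0.002], 0.75)]
top carton [([0.759, -0.108, -0.004], 0.58)]
side tray [([0.586, -0.091, 0.0], 0.71)]
side spine [([0.586, -0.096, 0.033], 0.57), ([0.442, -0.03, 0.003], 0.36)]
side cover_edge [([0.549, -0.173, 0.089], 0.56), ([0.587, -0.093, 0.035], 0.27)]
side jar [([0.688, -0.222, -0.0], 0.84)]
side cup [([0.441, -0.028, 0.003], 0.63)]
side carton [([0.761, -0.107, -0.001], 0.58)]
```

View pics/top0.png

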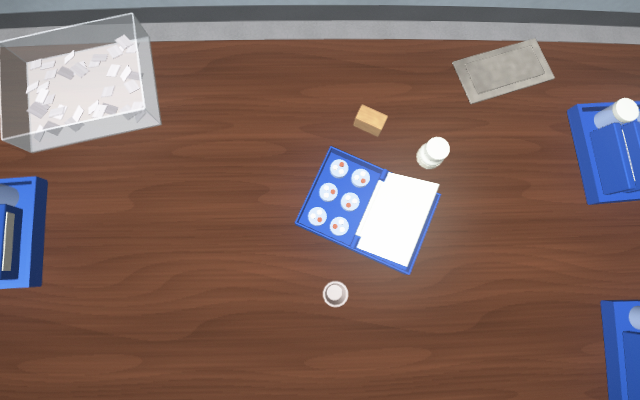

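View pics/side0.png

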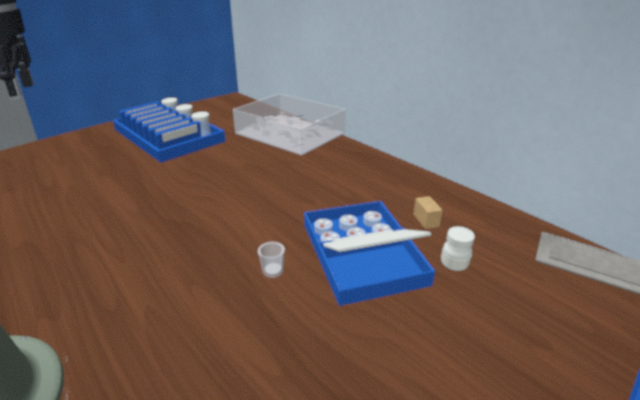

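```bash
cat > h.py <<'E'
from rig import *
import cv2,numpy as np
from scipy.spatial.transform import Rotation as Rn
def cloud(f,m):
    v,u=np.nonzero(m&(f["range_z"]>0)); z=f["range_z"][v,u]
    K=np.array([[f["fx"],0,f["cx"]],[0,f["fy"],f["cy"]],[0,0,1.]])
    p=cv2.undistortPoints(np.c_[u,v].astype(float)[:,None],K,np.array([f["k1"],0,0,0.]))[:,0]
    P=np.c_[p*z[:,None],z]
    return (P-f["t"])@f["R"], v,u
def rot(): 
    q=np.array(sense()["tcp_rot"]);return Rn.from_quat(q[[1,2,3,0]])
E
python3 - <<'E'
from h import *
print(rot().as_matrix().round(3))
f=grab_frame("top")
P,_,_=cloud(f,trace("top","cover_edge")[0]["region"]); print("coveredge region",len(P),P.min(0),P.max(0))
P0,v,u=cloud(f,np.ones((400,640),bool))
im=f["image"][v,u].astype(int)
near=np.linalg.norm(P0[:,:2]-[.588,-.094],axis=1)<.16
blue=near&(im[:,2]>im[:,0]+60)&(P0[:,2]>.022)&(P0[:,2]<.045)
B=P0[blue][:,:2].astype(np.float32);print(len(B),cv2.minAreaRect(B*1000))
wh=near&(im.min(1)>200)&(P0[:,2]>.045)
W=P0[wh]; W=W[np.linalg.norm(W[:,:2]-[.689,-.22],axis=1)>.035]
c=W.mean(0); U,S,V=np.linalg.svd(W-c); n=V[2]*np.sign(V[2][2]); print(len(W),c,n,"angle",np.arccos(n[2]),"az of n",np.degrees(np.arctan2(n[1],n[0])),S)
print(W.min(0),W.max(0))
E
```

```text
[[ 0.     0.375  0.927]
 [ 0.     0.927 -0.375]
 [-1.     0.     0.   ]]
coveredge region 4785 [ 0.48430484 -0.20463376  0.00345558] [ 0.64769247 -0.07060845  0.09239888]
1082 ((587.5760498046875, -96.52554321289062), (224.28213500976562, 160.27655029296875), 64.183837890625)
4037 [ 0.56310462 -0.14313162  0.0682856 ] [0.22507727 0.4782937  0.8488671 ] angle 0.5569579167213944 az of n 64.79908385011095 [2.73905381 1.56261356 0.06682366]
[ 0.48272258 -0.20640346  0.04500001] [ 0.64612539 -0.07719113  0.09239888]
```

Emit:
carry_out --increments '[{"dx": 0.02, "dy": -0.05, "dz": 0.005, "az": -8, "fingers": -1}, {"dx": 0.04, "dy": -0.1, "dz": 0.01, "az": -16, "fingers": -1}, {"dx": 0.065, "dy": -0.155, "dz": 0.02, "az": -24, "fingers": -1}, {"dx": 0.085, "dy": -0.21, "dz": 0.02, "az": -32, "fingers": -1}, {"dx": 0.11, "dy": -0.265, "dz": 0.02, "az": -40, "fingers": -1}, {"dx": 0.13, "dy": -0.32, "dz": 0.02, "az": -48, "fingers": -1}, {"dx": 0.15, "dy": -0.375, "dz": 0.02, "az": -56, "fingers": -1}, {"dx": 0.17, "dy": -0.43, "dz": 0.02, "az": -64, "fingers": -1}, {"dx": 0.19, "dy": -0.48, "dz": 0.02, "az": -72, "fingers": -1}, {"dx": 0.19, "dy": -0.48, "dz": 0.02, "az": -72, "fingers": -1}]'

```text
invalid input at $.increments[0]: expected keys dx, dy, dz, ax, ay, az, fingers
```

```bash
cat >> h.py <<'E'
C=np.array([.587,-.0955]); az=np.radians(64.5); u3=np.array([np.cos(az),np.sin(az),0]); t3=np.array([u3[1],-u3[0],0]); 
W2=.0125
def tcp2d(th,phi,rt,gap=0.):
    e=np.array([-np.cos(th),np.sin(th)]);n=np.array([np.sin(th),np.cos(th)])
    d=np.array([np.sin(phi),-np.cos(phi)]);f=np.array([np.cos(phi),np.sin(phi)])
    q=[-d*s+a*f for s in np.linspace(0,.07,141) for a in (-W2,W2)]
    m=max(x@n for x in q if rt+x@e<=.104)
    return rt*e+(-.0025-gap-m)*n+np.array([0,.035])
def target(yz,phi,x=0.):
    p=np.r_[C,0]+x*t3+yz[0]*u3+np.array([0,0,yz[1]])
    xt=np.sin(phi)*u3-np.array([0,0,np.cos(phi)])
    M=np.c_[xt,t3,np.cross(xt,t3)]
    return p,Rn.from_matrix(M)
def inc(wps):
    s=sense();p0=np.array(s["ee_pos"]);R0=rot()
    print("t",s["t"],"pos",p0.round(4),"F",np.round(s["force"],2),"open",round(s["opening"],2),"q",np.round(s["joint_positions"],2))
    for yz,phi in wps:
        p,R=target(np.array(yz),phi)
        print((p-p0).round(3).tolist(),np.degrees((R*R0.inv()).as_rotvec()).round(1).tolist())
E
python3 - <<'E'
from h import *
r=np.radians
inc([((-.22,.25),0),((-.22,.22),r(25)),((-.20,.15),r(45))])
for th in (31.9,):
  for ph in (40,45,50): print(ph,tcp2d(r(th),r(ph),.085,.015),tcp2d(r(th),r(ph),.085))
E
```

```text
t 0.8 pos [0.2065 0.5098 0.2313] F [-0.03 -0.2   0.16] open 1.0 q [ 1.05  0.33 -0.19  1.05 -0.    1.44]
[0.286, -0.804, 0.019] [0.0, 0.0, -93.5]
[0.286, -0.804, -0.011] [26.1, 10.1, -91.8]
[0.294, -0.786, -0.081] [46.7, 18.2, -88.1]
40 [-0.09162904  0.04864311] [-0.08370246  0.06137769]
45 [-0.09047881  0.05049103] [-0.08255223  0.0632256 ]
50 [-0.08947623  0.05210174] [-0.08154965  0.06483632]
```

Emit:
carry_out --increments '[{"dx": 0.02, "dy": -0.05, "dz": 0.005, "ax": 0, "ay": 0, "az": -8, "fingers": -1}, {"dx": 0.04, "dy": -0.1, "dz": 0.01, "ax": 0, "ay": 0, "az": -16, "fingers": -1}, {"dx": 0.065, "dy": -0.155, "dz": 0.02, "ax": 0, "ay": 0, "az": -24, "fingers": -1}, {"dx": 0.085, "dy": -0.21, "dz": 0.02, "ax": 0, "ay": 0, "az": -32, "fingers": -1}, {"dx": 0.11, "dy": -0.265, "dz": 0.02, "ax": 0, "ay": 0, "az": -40, "fingers": -1}, {"dx": 0.13, "dy": -0.32, "dz": 0.02, "ax": 0, "ay": 0, "az": -48, "fingers": -1}, {"dx": 0.15, "dy": -0.375, "dz": 0.02, "ax": 0, "ay": 0, "az": -56, "fingers": -1}, {"dx": 0.17, "dy": -0.43, "dz": 0.02, "ax": 0, "ay": 0, "az": -64, "fingers": -1}, {"dx": 0.19, "dy": -0.48, "dz": 0.02, "ax": 0, "ay": 0, "az": -72, "fingers": -1}, {"dx": 0.21, "dy": -0.53, "dz": 0.02, "ax": 0, "ay": 0, "az": -80, "fingers": -1}]'

```text
t: 2.05
ee_pos: [0.417, -0.0221, 0.2517]
tcp_rot: [0.444, 0.551, 0.443, -0.551]
force: [1.0, 0.4, 0.1]
opening: -0.0
```

Run:
```python
from h import *
r=np.radians
inc([((-.22,.25),0),((-.22,.22),r(25)),((-.20,.15),r(45))])
```

```text
t 2.05 pos [ 0.417  -0.0221  0.2517] F [1.02 0.41 0.08] open -0.0 q [-0.23  0.06 -0.47  1.04  0.    1.56]
[0.075, -0.272, -0.002] [0.0, 0.1, -13.2]
[0.075, -0.272, -0.032] [23.7, -8.1, -12.9]
[0.084, -0.254, -0.102] [42.7, -14.6, -12.4]
```

Emit:
carry_out --increments '[{"dx": 0.015, "dy": -0.055, "dz": 0, "ax": 0, "ay": 0, "az": -3, "fingers": -1}, {"dx": 0.03, "dy": -0.11, "dz": 0, "ax": 0, "ay": 0, "az": -6, "fingers": -1}, {"dx": 0.045, "dy": -0.165, "dz": 0, "ax": 0, "ay": 0, "az": -10, "fingers": -1}, {"dx": 0.06, "dy": -0.22, "dz": 0, "ax": 4, "ay": -1.4, "az": -13, "fingers": -1}, {"dx": 0.075, "dy": -0.27, "dz": 0, "ax": 12, "ay": -4, "az": -13, "fingers": -1}, {"dx": 0.075, "dy": -0.272, "dz": -0.01, "ax": 20, "ay": -7, "az": -13, "fingers": -1}, {"dx": 0.075, "dy": -0.272, "dz": -0.032, "ax": 28, "ay": -9.6, "az": -12.8, "fingers": -1}, {"dx": 0.078, "dy": -0.268, "dz": -0.05, "ax": 36, "ay": -12.2, "az": -12.6, "fingers": -1}, {"dx": 0.084, "dy": -0.254, "dz": -0.09, "ax": 42.7, "ay": -14.6, "az": -12.4, "fingers": -1}, {"dx": 0.084, "dy": -0.254, "dz": -0.102, "ax": 42.7, "ay": -14.6, "az": -12.4, "fingers": -1}]'

```text
t: 3.3
ee_pos: [0.4991, -0.2753, 0.1455]
tcp_rot: [0.2, 0.781, 0.494, -0.324]
force: [0.2, 0.6, 0.3]
opening: 0.003
```

Run:
```python
from h import *
r=np.radians
print(rot().as_matrix().round(3))
w=[((-.16,.09),r(45)),((-.135,.065),r(45)),(tcp2d(r(31.9),r(45),.085,.01),r(45))]
for th,ph in ((31.9,45),(40,43),(48,38),(56,33),(64,27)): w.append((tcp2d(r(th),r(ph),.085),r(ph)))
inc(w)
for c in("top","side"): cv2.imwrite(f"pics/{c}1.png",grab_frame(c)["image"][:,:,::-1])
```

```text
[[ 0.302  0.902 -0.309]
 [ 0.642 -0.431 -0.633]
 [-0.705 -0.007 -0.71 ]]
t 3.3 pos [ 0.4991 -0.2753  0.1455] F [0.16 0.61 0.31] open 0.0 q [-0.98  0.72 -0.05  1.28  0.66  0.88]
[0.019, 0.035, -0.056] [-0.4, -0.3, 0.1]
[0.03, 0.058, -0.081] [-0.4, -0.3, 0.1]
[0.05, 0.101, -0.091] [-0.4, -0.3, 0.1]
[0.052, 0.105, -0.082] [-0.4, -0.3, 0.1]
[0.055, 0.111, -0.069] [-2.2, 0.6, 0.1]
[0.058, 0.118, -0.058] [-6.7, 2.7, 0.1]
[0.062, 0.125, -0.049] [-11.2, 4.9, 0.1]
[0.066, 0.134, -0.041] [-16.6, 7.5, 0.1]
```

View pics/side1.png

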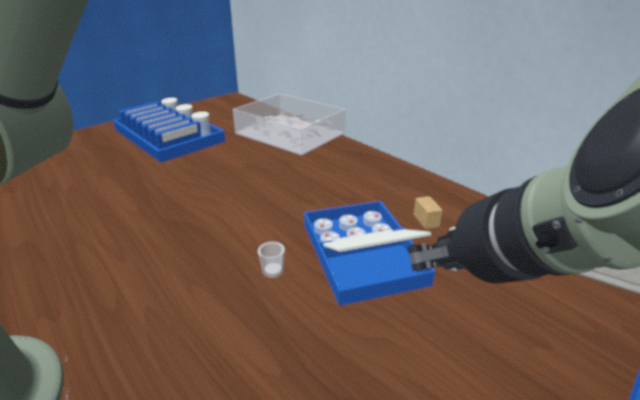

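View pics/top1.png

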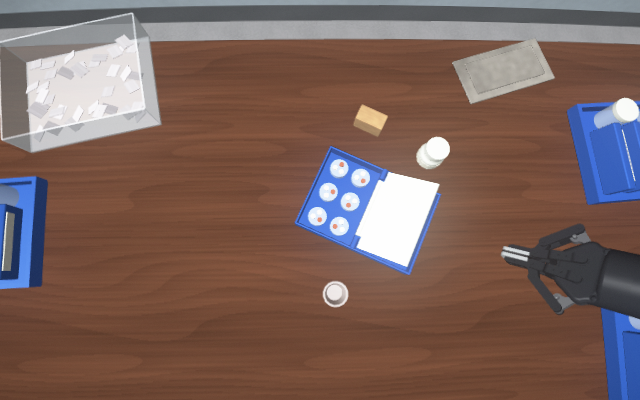

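Emit:
carry_out --increments '[{"dx": 0.01, "dy": 0.018, "dz": -0.03, "ax": 0, "ay": 0, "az": 0, "fingers": -1}, {"dx": 0.019, "dy": 0.035, "dz": -0.056, "ax": 0, "ay": 0, "az": 0, "fingers": -1}, {"dx": 0.03, "dy": 0.058, "dz": -0.081, "ax": 0, "ay": 0, "az": 0, "fingers": -1}, {"dx": 0.04, "dy": 0.08, "dz": -0.086, "ax": 0, "ay": 0, "az": 0, "fingers": -1}, {"dx": 0.05, "dy": 0.1, "dz": -0.091, "ax": 0, "ay": 0, "az": 0, "fingers": -1}, {"dx": 0.05, "dy": 0.101, "dz": -0.091, "ax": 0, "ay": 0, "az": 0, "fingers": -1}]'

```text
t: 4.15
ee_pos: [0.5523, -0.1739, 0.0604]
tcp_rot: [0.207, 0.78, 0.494, -0.323]
force: [0.3, 0.3, -0.3]
opening: -0.006
```

Run:
```python
from h import *
r=np.radians
w=[]
for th,ph in ((31.9,45),(36,45),(40,43),(44,40),(48,38),(52,35),(56,32),(60,29),(64,26)): w.append((tcp2d(r(th),r(ph),.085),r(ph)))
inc(w)
for c in("top","side"): cv2.imwrite(f"pics/{c}2.png",grab_frame(c)["image"][:,:,::-1])
```

```text
t 4.15 pos [ 0.5523 -0.1739  0.0604] F [ 0.26  0.28 -0.31] open -0.01 q [-0.8   0.74 -0.25  0.91  0.72  1.08]
[-0.001, 0.004, 0.003] [0.2, 0.1, -0.2]
[0.001, 0.007, 0.01] [0.2, 0.1, -0.2]
[0.002, 0.01, 0.016] [-1.6, 1.0, -0.2]
[0.003, 0.013, 0.021] [-4.3, 2.3, -0.3]
[0.005, 0.016, 0.027] [-6.1, 3.1, -0.3]
[0.007, 0.02, 0.032] [-8.9, 4.4, -0.3]
[0.009, 0.024, 0.036] [-11.6, 5.7, -0.3]
[0.011, 0.028, 0.041] [-14.3, 7.0, -0.3]
[0.013, 0.033, 0.044] [-17.0, 8.3, -0.3]
```

View pics/side2.png

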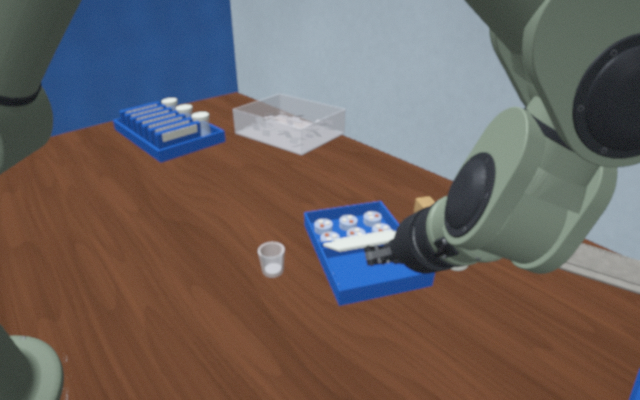

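Emit:
carry_out --increments '[{"dx": 0, "dy": 0.005, "dz": 0.006, "ax": 0, "ay": 0, "az": 0, "fingers": -1}, {"dx": 0.001, "dy": 0.007, "dz": 0.01, "ax": 0, "ay": 0, "az": 0, "fingers": -1}, {"dx": 0.002, "dy": 0.01, "dz": 0.016, "ax": -1.6, "ay": 1, "az": 0, "fingers": -1}, {"dx": 0.003, "dy": 0.013, "dz": 0.021, "ax": -4.3, "ay": 2.3, "az": 0, "fingers": -1}, {"dx": 0.005, "dy": 0.016, "dz": 0.027, "ax": -6.1, "ay": 3.1, "az": 0, "fingers": -1}, {"dx": 0.007, "dy": 0.02, "dz": 0.032, "ax": -8.9, "ay": 4.4, "az": 0, "fingers": -1}, {"dx": 0.007, "dy": 0.02, "dz": 0.032, "ax": -8.9, "ay": 4.4, "az": 0, "fingers": -1}]'

```text
t: 5.12
ee_pos: [0.5596, -0.1547, 0.0933]
tcp_rot: [0.248, 0.749, 0.474, -0.39]
force: [-1.1, 0.0, 0.3]
opening: -0.001
```

```bash
cat >> h.py <<'E'
def look(k):
    for c in("top","side"):
        cv2.imwrite(f"pics/{c}{k}.png",grab_frame(c)["image"][:,:,::-1])
        for q in ("spine","cover_edge"):
            d=place_of(c,q)
            if d: 
                p=np.array(d[0]["position"]); v=p-np.r_[C,.035]; print(c,q,p.round(3),round(d[0]["score"],2),"theta",round(np.degrees(np.arctan2(v[2],-(v@u3))),1) if q!="spine" else "")
E
python3 - <<'E'
from h import *
look(3)
r=np.radians
w=[]
for th in range(52,92,4): ph=max(0,35-(th-52)*.8); w.append((tcp2d(r(th),r(ph),.085),r(ph)))
inc(w)
E
```

```text
top spine [ 0.582 -0.093  0.034] 0.76 theta 
top cover_edge [ 0.563 -0.152  0.116] 0.58 theta 52.9
side spine [ 0.587 -0.094  0.034] 0.81 theta 
t 5.425 pos [ 0.5585 -0.1557  0.0914] F [ 0.28 -1.16 -0.27] open 0.0 q [-0.7   0.6  -0.3   0.84  0.59  1.26]
[0.001, 0.002, 0.001] [-0.0, -0.1, -0.1]
[0.002, 0.006, 0.005] [-2.9, 1.3, -0.1]
[0.004, 0.01, 0.009] [-5.8, 2.7, -0.1]
[0.007, 0.014, 0.013] [-8.7, 4.1, -0.1]
[0.009, 0.019, 0.017] [-11.6, 5.4, -0.1]
[0.011, 0.024, 0.02] [-14.5, 6.8, -0.1]
[0.013, 0.029, 0.022] [-17.4, 8.2, -0.1]
[0.016, 0.034, 0.025] [-20.3, 9.6, -0.1]
[0.018, 0.039, 0.027] [-23.1, 10.9, -0.1]
[0.021, 0.044, 0.028] [-26.0, 12.3, -0.1]
```

View pics/side3.png

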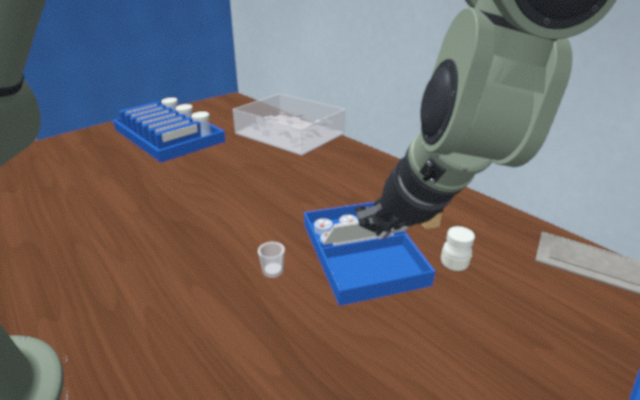

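The side view shows the leaf raised to about 53° with the fingers behind it (around pixel 375,215). Tray, jar and cup have not moved. I continue along the arc.

Emit:
carry_out --increments '[{"dx": 0.002, "dy": 0.006, "dz": 0.005, "ax": -2.9, "ay": 1.3, "az": 0, "fingers": -1}, {"dx": 0.004, "dy": 0.01, "dz": 0.009, "ax": -5.8, "ay": 2.7, "az": 0, "fingers": -1}, {"dx": 0.007, "dy": 0.014, "dz": 0.013, "ax": -8.7, "ay": 4.1, "az": 0, "fingers": -1}, {"dx": 0.009, "dy": 0.019, "dz": 0.017, "ax": -11.6, "ay": 5.4, "az": 0, "fingers": -1}, {"dx": 0.011, "dy": 0.024, "dz": 0.02, "ax": -14.5, "ay": 6.8, "az": 0, "fingers": -1}, {"dx": 0.013, "dy": 0.029, "dz": 0.022, "ax": -17.4, "ay": 8.2, "az": 0, "fingers": -1}, {"dx": 0.016, "dy": 0.034, "dz": 0.025, "ax": -20.3, "ay": 9.6, "az": 0, "fingers": -1}, {"dx": 0.018, "dy": 0.039, "dz": 0.027, "ax": -23.1, "ay": 10.9, "az": 0, "fingers": -1}, {"dx": 0.021, "dy": 0.044, "dz": 0.028, "ax": -26, "ay": 12.3, "az": 0, "fingers": -1}]'

```text
t: 6.55
ee_pos: [0.5791, -0.1121, 0.119]
tcp_rot: [0.356, 0.629, 0.397, -0.566]
force: [-0.7, -0.3, -0.7]
opening: 0.0
```

Run:
```python
from h import *
look(4)
r=np.radians
w=[]
for th in range(88,136,5): ph=max(0,35-(th-52)*.8); w.append((tcp2d(r(th),r(ph),.085),r(ph)))
inc(w)
```

```text
top spine [ 0.587 -0.095  0.035] 0.62 theta 
top cover_edge [ 0.589 -0.099  0.14 ] 0.94 theta 89.0
side spine [ 0.587 -0.095  0.034] 0.77 theta 
side cover_edge [ 0.584 -0.096  0.137] 0.62 theta 89.2
t 6.85 pos [ 0.5792 -0.1122  0.119 ] F [ 0.07 -0.13  1.07] open 0.0 q [-0.37  0.48 -0.27  0.82  0.11  1.64]
[0.0, 0.001, 0.0] [-0.1, -0.0, -0.0]
[0.003, 0.007, 0.002] [-3.7, 1.7, -0.0]
[0.007, 0.014, 0.002] [-5.7, 2.7, -0.0]
[0.01, 0.021, 0.002] [-5.7, 2.7, -0.0]
[0.013, 0.028, 0.001] [-5.7, 2.7, -0.0]
[0.017, 0.035, -0.0] [-5.7, 2.7, -0.0]
[0.02, 0.042, -0.003] [-5.7, 2.7, -0.0]
[0.023, 0.049, -0.006] [-5.7, 2.7, -0.0]
[0.026, 0.055, -0.009] [-5.7, 2.7, -0.0]
[0.029, 0.061, -0.014] [-5.7, 2.7, -0.0]
```

View pics/side4.png

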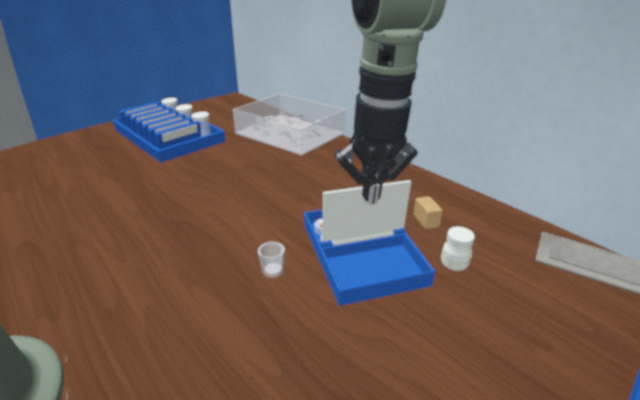

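Emit:
carry_out --increments '[{"dx": 0.003, "dy": 0.007, "dz": 0.002, "ax": -3.7, "ay": 1.7, "az": 0, "fingers": -1}, {"dx": 0.007, "dy": 0.014, "dz": 0.002, "ax": -5.7, "ay": 2.7, "az": 0, "fingers": -1}, {"dx": 0.01, "dy": 0.021, "dz": 0.002, "ax": -5.7, "ay": 2.7, "az": 0, "fingers": -1}, {"dx": 0.013, "dy": 0.028, "dz": 0.001, "ax": -5.7, "ay": 2.7, "az": 0, "fingers": -1}, {"dx": 0.017, "dy": 0.035, "dz": 0, "ax": -5.7, "ay": 2.7, "az": 0, "fingers": -1}, {"dx": 0.02, "dy": 0.042, "dz": -0.003, "ax": -5.7, "ay": 2.7, "az": 0, "fingers": -1}, {"dx": 0.023, "dy": 0.049, "dz": -0.006, "ax": -5.7, "ay": 2.7, "az": 0, "fingers": -1}, {"dx": 0.026, "dy": 0.055, "dz": -0.009, "ax": -5.7, "ay": 2.7, "az": 0, "fingers": -1}, {"dx": 0.029, "dy": 0.061, "dz": -0.014, "ax": -5.7, "ay": 2.7, "az": 0, "fingers": -1}]'

```text
t: 7.98
ee_pos: [0.6083, -0.0506, 0.1048]
tcp_rot: [-0.377, -0.598, -0.378, 0.598]
force: [-1.3, 0.1, -0.0]
opening: 0.003
```

Run:
```python
from h import *
look(5)
r=np.radians
w=[]
for th in range(133,182,5): ph=0; w.append((tcp2d(r(min(th,180)),r(ph),.085),r(ph)))
inc(w)
```

```text
side spine [ 0.587 -0.096  0.034] 0.78 theta 
side cover_edge [ 0.615 -0.032  0.111] 0.81 theta 132.6
t 8.275 pos [ 0.6082 -0.0512  0.1051] F [-0.05  0.37  0.19] open -0.0 q [-0.2   0.54 -0.2   0.83 -0.    1.81]
[0.0, 0.0, 0.0] [0.0, -0.0, -0.0]
[0.003, 0.006, -0.005] [0.0, -0.0, -0.0]
[0.005, 0.012, -0.011] [0.0, -0.0, -0.0]
[0.008, 0.016, -0.017] [0.0, -0.0, -0.0]
[0.01, 0.021, -0.024] [0.0, -0.0, -0.0]
[0.012, 0.024, -0.032] [0.0, -0.0, -0.0]
[0.013, 0.027, -0.039] [0.0, -0.0, -0.0]
[0.014, 0.03, -0.047] [0.0, -0.0, -0.0]
[0.015, 0.031, -0.056] [0.0, -0.0, -0.0]
[0.015, 0.032, -0.064] [0.0, -0.0, -0.0]
```

View pics/side5.png

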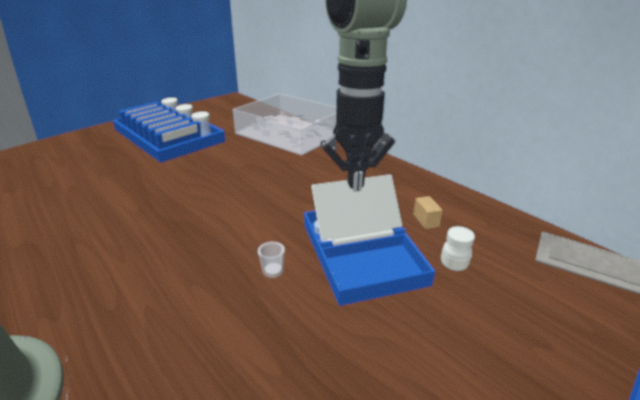

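The leaf is at about 133°, tilted over the filled side, with the fingertips on its face (pixel 357,185). I lower it gently.

Emit:
carry_out --increments '[{"dx": 0.003, "dy": 0.006, "dz": -0.005, "ax": 0, "ay": 0, "az": 0, "fingers": -1}, {"dx": 0.005, "dy": 0.012, "dz": -0.011, "ax": 0, "ay": 0, "az": 0, "fingers": -1}, {"dx": 0.008, "dy": 0.016, "dz": -0.017, "ax": 0, "ay": 0, "az": 0, "fingers": -1}, {"dx": 0.01, "dy": 0.021, "dz": -0.024, "ax": 0, "ay": 0, "az": 0, "fingers": -1}, {"dx": 0.012, "dy": 0.024, "dz": -0.032, "ax": 0, "ay": 0, "az": 0, "fingers": -1}, {"dx": 0.013, "dy": 0.027, "dz": -0.039, "ax": 0, "ay": 0, "az": 0, "fingers": -1}, {"dx": 0.014, "dy": 0.03, "dz": -0.047, "ax": 0, "ay": 0, "az": 0, "fingers": -1}, {"dx": 0.015, "dy": 0.031, "dz": -0.054, "ax": 0, "ay": 0, "az": 0, "fingers": -1}]'

```text
t: 9.28
ee_pos: [0.6232, -0.0199, 0.0505]
tcp_rot: [-0.377, -0.598, -0.378, 0.598]
force: [-0.1, -0.2, 0.6]
opening: 0.004
```

Run:
```python
from h import *
look(6)
inc([(tcp2d(np.pi,0,.085),0)])
```

```text
side spine [ 0.588 -0.097  0.032] 0.9 theta 
side cover_edge [0.63  0.    0.044] 0.77 theta 174.8
t 9.575 pos [ 0.6234 -0.0204  0.0513] F [-1.12  0.21  0.47] open 0.0 q [-0.15  0.62 -0.21  0.74 -0.    1.87]
[0.0, 0.002, -0.014] [0.0, -0.0, 0.0]
```

Now I go down in small steps, pressing past the nominal surface until force appears.

Emit:
carry_out --increments '[{"dx": 0, "dy": 0, "dz": -0.004, "ax": 0, "ay": 0, "az": 0, "fingers": -1}, {"dx": 0, "dy": 0.001, "dz": -0.008, "ax": 0, "ay": 0, "az": 0, "fingers": -1}, {"dx": 0, "dy": 0.001, "dz": -0.011, "ax": 0, "ay": 0, "az": 0, "fingers": -1}, {"dx": 0, "dy": 0.002, "dz": -0.013, "ax": 0, "ay": 0, "az": 0, "fingers": -1}, {"dx": 0, "dy": 0.002, "dz": -0.013, "ax": 0, "ay": 0, "az": 0, "fingers": -1}]'

```text
t: 10.2
ee_pos: [0.6231, -0.0182, 0.0379]
tcp_rot: [-0.377, -0.598, -0.378, 0.598]
force: [0.4, 0.4, 0.8]
opening: -0.002
```

Emit:
carry_out --increments '[{"dx": 0, "dy": 0, "dz": -0.001, "ax": 0, "ay": 0, "az": 0, "fingers": -1}, {"dx": 0, "dy": 0, "dz": -0.001, "ax": 0, "ay": 0, "az": 0, "fingers": -1}]'

```text
t: 10.45
ee_pos: [0.6232, -0.0182, 0.0375]
tcp_rot: [-0.377, -0.598, -0.377, 0.598]
force: [-1.7, 0.1, 4.7]
opening: 0.002
```

Emit:
carry_out --increments '[{"dx": 0, "dy": 0, "dz": -0.001, "ax": 0, "ay": 0, "az": 0, "fingers": -1}, {"dx": 0, "dy": 0, "dz": -0.001, "ax": 0, "ay": 0, "az": 0, "fingers": -1}]'

```text
t: 10.7
ee_pos: [0.6233, -0.0183, 0.0374]
tcp_rot: [-0.377, -0.598, -0.377, 0.598]
force: [-1.9, 0.3, 7.2]
opening: -0.003
```

Emit:
carry_out --increments '[{"dx": 0, "dy": 0, "dz": -0.002, "ax": 0, "ay": 0, "az": 0, "fingers": -1}, {"dx": 0, "dy": 0, "dz": -0.002, "ax": 0, "ay": 0, "az": 0, "fingers": -1}]'

```text
t: 10.95
ee_pos: [0.6233, -0.0183, 0.0372]
tcp_rot: [0.378, 0.598, 0.377, -0.598]
force: [-4.9, -0.4, 13.9]
opening: -0.0
```

Emit:
carry_out --increments '[{"dx": 0, "dy": 0, "dz": 0.01, "ax": 0, "ay": 0, "az": 0, "fingers": -1}, {"dx": 0, "dy": 0, "dz": 0.04, "ax": 0, "ay": 0, "az": 0, "fingers": -1}, {"dx": 0, "dy": 0, "dz": 0.09, "ax": 0, "ay": 0, "az": 0, "fingers": -1}, {"dx": 0, "dy": 0, "dz": 0.14, "ax": 0, "ay": 0, "az": 0, "fingers": -1}, {"dx": -0.05, "dy": 0.04, "dz": 0.17, "ax": 0, "ay": 0, "az": 0, "fingers": -1}, {"dx": -0.09, "dy": 0.08, "dz": 0.18, "ax": 0, "ay": 0, "az": 0, "fingers": -1}, {"dx": -0.13, "dy": 0.12, "dz": 0.18, "ax": 0, "ay": 0, "az": 0, "fingers": -1}, {"dx": -0.17, "dy": 0.16, "dz": 0.18, "ax": 0, "ay": 0, "az": 0, "fingers": -1}, {"dx": -0.2, "dy": 0.2, "dz": 0.18, "ax": 0, "ay": 0, "az": 0, "fingers": -1}, {"dx": -0.2, "dy": 0.2, "dz": 0.18, "ax": 0, "ay": 0, "az": 0, "fingers": -1}]'

```text
t: 12.2
ee_pos: [0.4212, 0.1837, 0.2176]
tcp_rot: [0.379, 0.597, 0.379, -0.597]
force: [0.7, 0.2, -0.2]
opening: -0.003
```

Run:
```python
from h import *
look(7)
f=grab_frame("top")
P0,v,u=cloud(f,np.ones((400,640),bool)); im=f["image"][v,u].astype(int)
L=(P0-np.r_[C,0]); y=L@u3;x=L@t3
w=(abs(x)<.07)&(y>.01)&(y<.1)&(im.min(1)>180)
W=P0[w];c=W.mean(0);n=np.linalg.svd(W-c)[2][2];n*=np.sign(n[2]);print(len(W),c,"tilt deg along u",np.degrees(n@u3),"z",np.percentile(W[:,2],[5,50,95]))
near=np.hypot(x,y)<.16
B=P0[near&(im[:,2]>im[:,0]+60)&(P0[:,2]>.022)&(P0[:,2]<.045)][:,:2].astype(np.float32);print(cv2.minAreaRect(B*1000))
for q in("tray","jar","cup","carton"): print(q,[np.round(d["position"],3) for d in place_of("top",q)[:1]])
```

```text
top spine [ 0.59  -0.096  0.036] 0.77 theta 
top cover_edge [ 0.634 -0.     0.036] 0.77 theta 179.4
side spine [ 0.587 -0.093  0.035] 0.69 theta 
side cover_edge [ 0.632 -0.     0.031] 0.74 theta -177.7
3796 [ 0.60936376 -0.04533205  0.03533713] tilt deg along u -0.0037274724763605898 z [0.03355846 0.03534715 0.03712231]
((587.2788696289062, -96.31736755371094), (223.8216094970703, 160.37051391601562), 64.42414855957031)
tray [array([ 0.589, -0.093,  0.002])]
jar [array([ 0.689, -0.221, -0.002])]
cup [array([ 0.437, -0.031,  0.   ])]
carton [array([ 0.761, -0.108, -0.   ])]
```

View pics/side7.png

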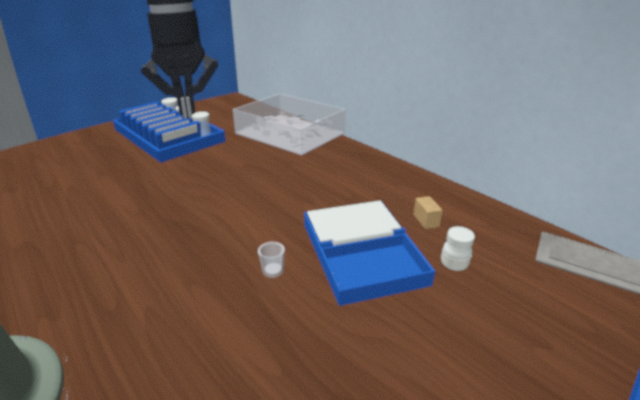

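View pics/top7.png

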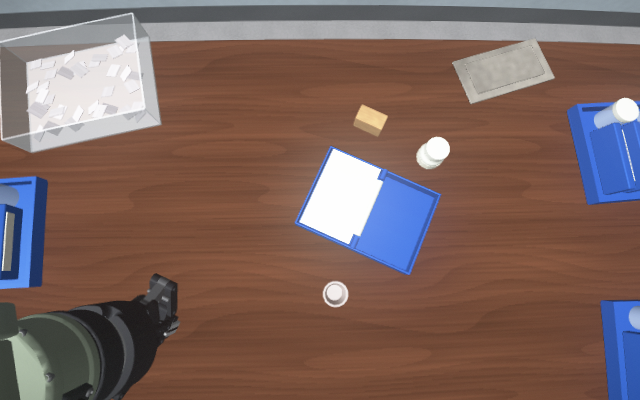

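The leaf lies flat over the filled compartment (top view around 342,195), with tilt measured at about 0°. Tray and bystanders have not moved, and the arm is clear of everything.

```bash
python3 -c "
from rig import *
print(sign_off())"
```

```text
the job is handed in; nothing more can be done
None
```

The cover leaf now lies flat over the filled compartment, and the job is handed in at about 12.5 s of the 42 s allowed.

**What I did:** With the gripper shut, I put the fingers under the leaf's free edge and swung it slowly up and over the spine. I then lowered it with the fingertips, pressed it down with about 14 N, and backed away. The leaf was never pinched.

**Last checks:**
- **Leaf:** the depth data give a tilt of about 0°, and the networks put the joint at 179° to 182°, so it agrees with being fully closed within their error.
- **Tray:** it stayed within about 0.4 mm and 0.3° of where it started.
- **Jar, cup and carton:** none moved beyond measurement noise (about 2 mm).
- **Arm:** it stands clear of everything.

No final check failed. During the swing, one camera or the other sometimes failed to report the leaf edge.

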